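Check the stud jars' caps, pack the tight ones and roll the carton into the dispatch bay

TASK

Test-twist the jars' caps clockwise: where a cap turns, it is loose, so screw it down to its stop and stand that jar upright in the steel tray for re-weighing; stand the jars with tight caps upright in the carton, one to a cell. Only when all the tight jars are in the carton, push it, without lifting it, along the rollers until it is fully home against the back stop of the plywood bay. Leave the mug, thread cone and tin alone.

Things in the scene. Friction and masses are not known exactly. Their poses are not given: they have to be found in the camera images.
- jar1_c (a point): square jar: white body 64 x 64 x 54 mm high, ribbed black round screw cap 50 mm across, 26 mm high on top; 250 g. Point: its centre, 40 mm above the underside; z up, x and y square to the body's sides. Jars look alike, some absent. The cap never comes off, so a jar can be lifted by it
- jar1_cap (a joint): angle of that jar's cap on its body, 0.7 to 1.1 rad at the start whether loose or tight; turning the cap clockwise (from above) lowers it. A loose cap turns easily while the body stands still, down to its stop at 0 rad (closed), from where it turns the jar with it. A tight cap does not turn: twisted, the whole jar turns with it
- jar2_c (a point): square jar: white body 64 x 64 x 54 mm high, ribbed black round screw cap 50 mm across, 26 mm high on top; 250 g. Point: its centre, 40 mm above the underside; z up, x and y square to the body's sides. Jars look alike, some absent. The cap never comes off, so a jar can be lifted by it
- jar2_cap (a joint): angle of that jar's cap on its body, 0.7 to 1.1 rad at the start whether loose or tight; turning the cap clockwise (from above) lowers it. A loose cap turns easily while the body stands still, down to its stop at 0 rad (closed), from where it turns the jar with it. A tight cap does not turn: twisted, the whole jar turns with it
- jar3_c (a point): square jar: white body 64 x 64 x 54 mm high, ribbed black round screw cap 50 mm across, 26 mm high on top; 250 g. Point: its centre, 40 mm above the underside; z up, x and y square to the body's sides. Jars look alike, some absent. The cap never comes off, so a jar can be lifted by it
- jar3_cap (a joint): angle of that jar's cap on its body, 0.7 to 1.1 rad at the start whether loose or tight; turning the cap clockwise (from above) lowers it. A loose cap turns easily while the body stands still, down to its stop at 0 rad (closed), from where it turns the jar with it. A tight cap does not turn: twisted, the whole jar turns with it
- jar4_c (a point): square jar: white body 64 x 64 x 54 mm high, ribbed black round screw cap 50 mm across, 26 mm high on top; 250 g. Point: its centre, 40 mm above the underside; z up, x and y square to the body's sides. Jars look alike, some absent. The cap never comes off, so a jar can be lifted by it
- jar4_cap (a joint): angle of that jar's cap on its body, 0.7 to 1.1 rad at the start whether loose or tight; turning the cap clockwise (from above) lowers it. A loose cap turns easily while the body stands still, down to its stop at 0 rad (closed), from where it turns the jar with it. A tight cap does not turn: twisted, the whole jar turns with it
- jar5_c (a point): square jar: white body 64 x 64 x 54 mm high, ribbed black round screw cap 50 mm across, 26 mm high on top; 250 g. Point: its centre, 40 mm above the underside; z up, x and y square to the body's sides. Jars look alike, some absent. The cap never comes off, so a jar can be lifted by it
- jar5_cap (a joint): angle of that jar's cap on its body, 0.7 to 1.1 rad at the start whether loose or tight; turning the cap clockwise (from above) lowers it. A loose cap turns easily while the body stands still, down to its stop at 0 rad (closed), from where it turns the jar with it. A tight cap does not turn: twisted, the whole jar turns with it
- jar6_c (a point): square jar: white body 64 x 64 x 54 mm high, ribbed black round screw cap 50 mm across, 26 mm high on top; 250 g. Point: its centre, 40 mm above the underside; z up, x and y square to the body's sides. Jars look alike, some absent. The cap never comes off, so a jar can be lifted by it
- jar6_cap (a joint): angle of that jar's cap on its body, 0.7 to 1.1 rad at the start whether loose or tight; turning the cap clockwise (from above) lowers it. A loose cap turns easily while the body stands still, down to its stop at 0 rad (closed), from where it turns the jar with it. A tight cap does not turn: twisted, the whole jar turns with it
- carton_c (a point): open square cardboard carton, 184 x 184 mm outside, 56 mm high, walls and floor 4 mm, 250 g, loose on the rollers. A cross divider (top 49 mm above the underside) makes 2 x 2 cells 86 mm square, their centres 45 mm from the carton's in its x and y. Point: centre of its underside; axes along its sides, z up
- bay_home (a point): where the centre of the carton's underside is when fully home in the bay, at the height of the roller tops. Axes: y along the track, away from the bay's back stop, x across it. The bay is a plywood box, 112 mm high over the table, open on top and to the track (+y); from this point the face of its back stop is at y = -93 mm, its mouth at y = +98 mm
- conveyor: fixed roller track; origin on the table under the middle of it, y along it (bay at the -y end, open end at y = +340 mm), x across. Free steel rollers 28 mm thick every 50 mm, tops 40 mm above the table, between aluminium side rails 196 mm apart, 12 mm thick, 62 mm high. The carton rolls with 1 to 2 N and stays where it is left
- tray_c (a point): fixed shallow steel tray for jars to be re-weighed, 130 mm (its x) by 220 mm (its y) outside, 20 mm high, walls 4 mm. Point: the centre of its inner floor, 4 mm above the table
- mug: white mug, 80 mm across, 95 mm high, a bystander; origin at the centre of its underside
- thread_cone: orange cone of thread, 68 mm across, 150 mm high, a bystander; origin at the centre of its underside
- tape_tin: grey tin, 110 x 110 x 50 mm, a bystander; origin at the centre of its underside

How it is judged:
On the way, in this order (a step that is already met when the one before it is completed fails the run):
1. all jars with tight caps stand upright in the carton while it is still out of the bay (x of jar1_c in the frame of carton_c between -0.075 and 0.075 m and y of jar1_c in the frame of carton_c between -0.075 and 0.075 m and z of jar1_c in the frame of carton_c between 0.034 and 0.054 m and angle between each of jar1_c, jar3_c, jar4_c, jar6_c's own z axis and vertical below 0.2 rad and x of jar3_c in the frame of carton_c between -0.075 and 0.075 m and y of jar3_c in the frame of carton_c between -0.075 and 0.075 m and z of jar3_c in the frame of carton_c between 0.034 and 0.054 m and x of jar4_c in the frame of carton_c between -0.075 and 0.075 m and y of jar4_c in the frame of carton_c between -0.075 and 0.075 m and z of jar4_c in the frame of carton_c between 0.034 and 0.054 m and x of jar6_c in the frame of carton_c between -0.075 and 0.075 m and y of jar6_c in the frame of carton_c between -0.075 and 0.075 m and z of jar6_c in the frame of carton_c between 0.034 and 0.054 m and y of carton_c in the frame of bay_home above 0.15 m), for 0.2 s.
2. the carton, with the tight jars standing in it, is fully home in the bay (x of jar1_c in the frame of carton_c between -0.075 and 0.075 m and y of jar1_c in the frame of carton_c between -0.075 and 0.075 m and z of jar1_c in the frame of carton_c between 0.034 and 0.054 m and angle between each of jar1_c, jar3_c, jar4_c, jar6_c's own z axis and vertical below 0.2 rad and x of jar3_c in the frame of carton_c between -0.075 and 0.075 m and y of jar3_c in the frame of carton_c between -0.075 and 0.075 m and z of jar3_c in the frame of carton_c between 0.034 and 0.054 m and x of jar4_c in the frame of carton_c between -0.075 and 0.075 m and y of jar4_c in the frame of carton_c between -0.075 and 0.075 m and z of jar4_c in the frame of carton_c between 0.034 and 0.054 m and x of jar6_c in the frame of carton_c between -0.075 and 0.075 m and y of jar6_c in the frame of carton_c between -0.075 and 0.075 m and z of jar6_c in the frame of carton_c between 0.034 and 0.054 m and y of carton_c in the frame of bay_home between -0.012 and 0.01 m and x of carton_c in the frame of bay_home between -0.012 and 0.012 m and z of carton_c in the frame of bay_home below 0.008 m and angle between carton_c's own z axis and vertical below 0.08 rad), for 0.2 s.
At the end, for the whole second after the job is handed in: every tight-capped jar stands upright (within 0.2 rad) in a cell of the carton, every loose-capped jar stands upright on the floor of the steel tray with its cap screwed down (within 0.2 rad of its stop), and the carton stands on the rollers fully home in the bay, within 10 mm of the back stop (all of step 2 and x of jar2_c in the frame of tray_c between -0.05 and 0.05 m and y of jar2_c in the frame of tray_c between -0.095 and 0.095 m and z of jar2_c in the frame of tray_c between 0.03 and 0.052 m and angle between each of jar2_c, jar5_c's own z axis and vertical below 0.2 rad and value of joint each of jar2_cap, jar5_cap below 0.2 rad and x of jar5_c in the frame of tray_c between -0.05 and 0.05 m and y of jar5_c in the frame of tray_c between -0.095 and 0.095 m and z of jar5_c in the frame of tray_c between 0.03 and 0.052 m); the robot touches nothing.
It fails at once if a bystander (mug, thread cone, tin) is moved by more than 30 mm (distance of any of mug, thread_cone, tape_tin from where it was at the start of the episode above 0.03 m).
It fails at once if the carton is lifted off the rollers by more than 25 mm (z of carton_c in the frame of bay_home above 0.025 m).
Of jar1, jar3, jar4, jar6 only 3 to 4 are there at a start; the rules pass over those that are not, and their reading is None.
Of jar2, jar5 only 1 to 2 are there at a start; the rules pass over those that are not, and their reading is None.
At some moment in a run one of jar1, jar2, jar3, jar4, jar5, jar6 may be knocked a few centimetres aside while the robot is not near it.
It also fails if it takes over 210 s, if anything falls off the work surface, if the arm or the gripper's body presses on something with over 40 N, if the wrist force passes 120 N, or if a joint passes its speed limit or range.

ROBOT

A 6-joint arm with a two-finger parallel gripper is mounted at the origin on the work surface. World frame = base frame: x ahead of the robot, y to its left, z up, the work surface at z = 0. Lengths are in m, angles in rad, forces in N, time in s.
With the tool pointing down it reaches from about 0.275 to 0.975 m from the base axis. Payload 8.4 kg.
Tool frame: the origin (TCP) lies midway between the tips of the shut fingers; the grasp point (between the pads) lies 19 mm behind it; z points along the fingers, y is the line along which they close (so a half turn about z gives the same grasp; the last joint's range is limited). The gripper opens to 92 mm and grips with 3 to 60 N. Pads are 20 mm wide; open, the fingers measure 128 mm over their backs; the gripper's body (75 mm by 189 mm) begins 69 mm behind the grasp point.
Start: joints at [-1.181, 0.353, 1.633, -0, 1.155, -0.002], TCP at [0.239, -0.578, 0.215] pointing down, gripper open.
Joint ranges: [-2.63, 2.63], [-0.92, 2.1], [0.06, 2.66], [-1.3, 4.44], [0, 2.69], [-3.02, 3.02]. Speed limits (rad/s): [2.22, 2.22, 2.79, 3.14, 3.14, 3.14].

INTERFACE

Orientations are given as a 3x3 rotation matrix whose columns are the frame's x, y, z axes.
In Python, from cell import get_state, get_image, robot gives the robot as it stands.
- The arm moves only by the shell command python3 -m handwheel 'ROWS' [OPENING] [FORCE]. ROWS is JSON, a list of rows, each a list of 6 numbers: the shift along the tool's x, y, z as a fraction of full scale, then the turn, a rotation vector about the tool's x, y, z as a fraction of full scale. A call has 1 to 20 rows; each row is the pose to reach, as a shift and turn from the pose commanded when the call began, along the tool's axes at that moment; what a row does not reach only later rows make up. Full scale, the value 1, is 0.15 m for a shift and 30 degrees for a turn. A row lasts 1/12 s, in which the tool goes at most 41.7 mm and 7.16 degrees, less where a joint would pass 70% of its speed; a pose out of reach is approached as far as the arm can. A call with a number of a shift or a turn outside -1 to 1 is refused whole. A call with a gripper value outside its range is refused whole. OPENING is the closure, from 0 (fully open) to 1 (shut), set as the call begins (- or left out, the last holds). The fingers move at their own pace and stop on an object; FORCE is the grip in N (left out, the last holds). Time passes only in rows, so rows that repeat a pose let the fingers close. It gives the time, the measured TCP pose, the force, the opening and the grip force at its end, in the units of the state.
- get_state(): the state, without advancing time (a new reading comes with each control period).
- get_image(name): name is "scene" or "top" or "wrist"; returns a dict with "image" (420x560x3 uint8, red, green, blue), "z_map" (420x560 float32, m along the optical axis (not along the pixel's ray), 0 where there is no reading), "fx", "fy", "cx", "cy" (pixels), "k1" (the pictures are not rectified: a ray, as slopes to the right and down, at radius r is drawn at 1 + k1 r^2 times it, then the intrinsics apply), "pose" (4x4, takes a point from camera to world coordinates). Camera axes: x right, y down, z forward; pixel columns grow to the right and rows downward; lengths in m; the calibration is good to about 2 mm. A picture is of the moment at which its call begins.
- robot.close_job(): hands the job in; it is judged then, once.
The state is a dict: "t": time; "q": joint angles; "qd": joint speeds; "joint_efforts": joint torques, N m; "ee_pos": TCP position; "orientation": TCP orientation; "force": force on the tool from outside, world axes, zero at the start; "torque": the same for the moment, N m; "opening": opening from 0.0 (shut) to 1.0 (fully open); "grip_force": force on a finger pad.
Only numpy, scipy, OpenCV 4.12 (cv2) and the standard library are available. Lean on these libraries where they do the work, as an engineer would, in place of code of your own. Each camera call takes 0.05 s, during which the arm holds its last target. There are 200 camera calls.

## Working session

There is one attempt and no reset: what is moved stays moved. The work goes in short steps, Python scripts to look and compute and a shell command to move; the robot and the scene stay as the last step left them, time stands still between calls to the robot, and variables do not carry over. Pictures are saved under pics/ and viewed, at most 14 in all, crops included, and the job is handed in when it is done.

```bash
ls; mkdir -p pics; python3 - <<'E'
from cell import get_state,get_image
import cv2
for n in("top","scene"):
    d=get_image(n); cv2.imwrite(f"pics/{n}0.png",d["image"][:,:,::-1])
    print(n,d["fx"],d["k1"],d["pose"])
print(get_state())
E
```

```text
pics
top 494.1231478903783 -0.18470867636815608 [[-0.02265163 -0.99677083  0.07703772  0.47767208]
 [-0.9996762   0.02347634  0.00981649 -0.01764125]
 [-0.01159336 -0.07679042 -0.99697985  1.64919892]
 [ 0.          0.          0.          1.        ]]
scene 400.040648164708 -0.11523992315182542 [[-8.36432885e-01  4.64034563e-01 -2.91636681e-01  9.59801545e-01]
 [ 5.48068548e-01  7.09101488e-01 -4.43616892e-01  5.45685520e-01]
 [ 9.46433751e-04 -5.30892648e-01 -8.47438552e-01  1.13062273e+00]
 [ 0.00000000e+00  0.00000000e+00  0.00000000e+00  1.00000000e+00]]
{'t': 0.1, 'q': array([-1.18139183e+00,  3.53559699e-01,  1.63403498e+00, -2.59835337e-05,
        1.15521978e+00, -2.45154737e-03]), 'qd': array([-8.63895806e-04, -1.25527575e-03, -2.59576686e-03, -1.60581217e-04,
        1.74888297e-05, -1.45762384e-04]), 'joint_efforts': array([-1.04697818e-03, -5.94906700e+01, -3.34929192e+01,  6.97978679e-02,
        1.83489762e-02, -3.68892790e-05]), 'ee_pos': array([ 0.23848607, -0.57723589,  0.21396136]), 'orientation': array([[ 9.24197803e-01,  3.81913844e-01, -4.85836446e-04],
       [ 3.81914153e-01, -9.24197123e-01,  1.12131300e-03],
       [-2.07636880e-05, -1.22186282e-03, -9.99999253e-01]]), 'force': array([ 0.63985495, -0.09353451,  0.20107851]), 'torque': array([-0.03993287,  0.00529751,  0.02140857]), 'grip_force': 0.0, 'opening': 0.9991152607517383}
```

View pics/top0.png

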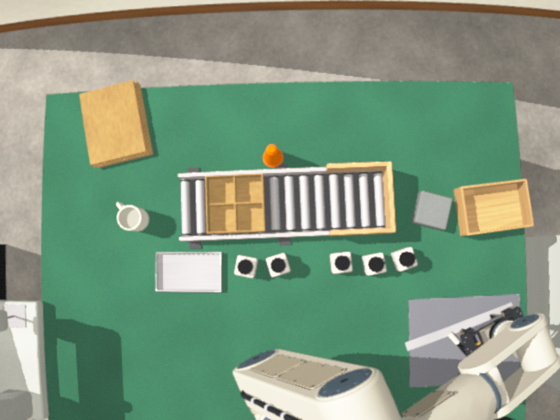

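View pics/scene0.png

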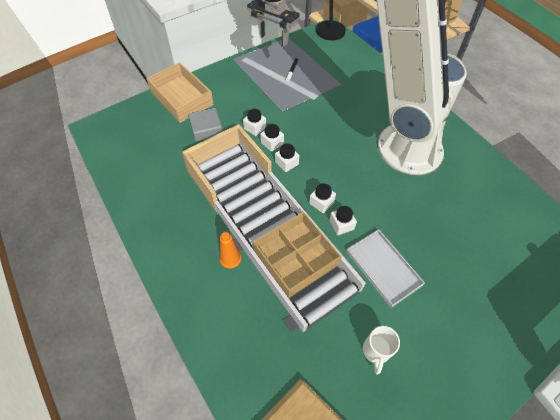

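The top picture shows five jars at about (246,266), (278,264), (342,262), (375,263) and (406,259), the carton at (235,204), the tray at (189,272) and the bay at (362,198). The bystanders are the mug at (132,217), cone at (273,155) and tin at (433,210). The scene picture agrees.

```bash
cat > h.py <<'E'
import numpy as np, cv2
from cell import get_state,get_image
def cloud(n):
    d=get_image(n); h,w=d["z_map"].shape
    K=np.array([[d["fx"],0,d["cx"]],[0,d["fy"],d["cy"]],[0,0,1]])
    uv=np.stack(np.meshgrid(np.arange(w),np.arange(h)),-1).reshape(-1,1,2).astype(np.float64)
    s=cv2.undistortPoints(uv,K,np.array([d["k1"],0,0,0,0.])).reshape(h,w,2)
    z=d["z_map"][...,None].astype(float)
    P=np.concatenate([s*z,z],-1)@d["pose"][:3,:3].T+d["pose"][:3,3]
    P[d["z_map"]==0]=np.nan
    return d["image"],P
def blobs(m,lo):
    n,l,st,c=cv2.connectedComponentsWithStats(m.astype(np.uint8))
    return [(l==i,c[i]) for i in range(1,n) if st[i,4]>=lo]
def rect(xy): # angle in (-45,45] deg in world
    (c,s,a)=cv2.minAreaRect(xy.astype(np.float32)); a=(a+45)%90-45
    return np.round(c,4),np.round(s,3),round(a,1)
E
python3 - <<'E'
from h import *
im,P=cloud("top"); z=P[...,2]; x=P[...,0]; y=P[...,1]
hsv=cv2.cvtColor(im,cv2.COLOR_RGB2HSV)
print("table z",np.nanmedian(z[290:330,100:200]))
box=np.zeros(z.shape,bool); box[245:290,225:430]=1
for m,c in blobs(box&(z>0.03)&(z<0.12),60):
    t=m&(z>0.068); b=m&(z<0.068)&(hsv[...,2]>110)
    print("jar",c.round(),"top",np.nanmean(P[t],0).round(4),(np.nanmin(P[t],0)+np.nanmax(P[t],0))[:2].round(3)/2,"all",rect(P[m][:,:2]),t.sum())
box[:]=0; box[170:242,200:270]=1
m=box&(hsv[...,1]>70)&(hsv[...,0]<25)&(z>0.035)
B=max(blobs(m,100),key=lambda b:b[0].sum()); print("carton",rect(P[B[0]][:,:2]),np.nanmax(z[B[0]]))
t=B[0]&(z>0.09); print(" rim",rect(P[t][:,:2]))
box[:]=0; box[245:297,150:228]=1
m=box&(hsv[...,1]<60)&(z<0.05)&(z>0.000)
B=max(blobs(m,100),key=lambda b:b[0].sum()); print("tray",rect(P[B[0]][:,:2]),np.nanmedian(z[B[0]]))
box[:]=0; box[155:242,320:400]=1
t=box&(z>0.1)&(z<.13); print("bay",rect(P[t][:,:2]), np.nanmedian(z[t]))
box[:]=0; box[160:245,175:330]=1
t=box&(z>0.05)&(z<.075)&(hsv[...,1]<60); print("rails",rect(P[t][:,:2]))
for r,cx in ((230,260),(178,260),(205,330)): print(P[r,cx].round(3))
E
```

```text
table z 0.00033691904913935034
jar [405. 259.] top [ 0.4362 -0.401   0.0792] [ 0.4355 -0.401 ] all (array([ 0.4356, -0.4018]), array([0.066, 0.067]), 15.9) 202
jar [278. 264.] top [0.4295 0.0112 0.0806] [0.4295 0.0115] all (array([0.4296, 0.0111]), array([0.064, 0.064]), 15.9) 200
jar [341. 262.] top [ 0.4316 -0.1914  0.0796] [ 0.4325 -0.1915] all (array([ 0.4315, -0.1912]), array([0.065, 0.065]), 4.7) 203
jar [374. 263.] top [ 0.4238 -0.3005  0.0797] [ 0.4225 -0.301 ] all (array([ 0.4232, -0.3015]), array([0.065, 0.065]), 9.2) 199
jar [246. 266.] top [0.4267 0.1164 0.0796] [0.427  0.1165] all (array([0.4264, 0.1167]), array([0.064, 0.064]), -12.2) 206
carton (array([0.6295, 0.1455]), array([0.191, 0.187]), 0.8) 0.10674357787472788
 rim (array([0.6271, 0.145 ]), array([0.184, 0.186]), 0.6)
tray (array([0.4087, 0.3151]), array([0.228, 0.137]), -0.6) 0.0053650313588058385
bay (array([ 0.6344, -0.2534]), array([0.223, 0.204]), 0.9) 0.11155731181757667
rails (array([0.6267, 0.0904]), array([0.221, 0.486]), 1.0)
[0.539 0.065 0.096]
[0.713 0.065 0.038]
[ 0.619 -0.163  0.032]
```

```bash
python3 -m handwheel '[[0.84,-0.287,0,0,0,0.747],[0.84,-0.287,0,0,0,0.747],[0.84,-0.287,0,0,0,0.747],[0.84,-0.287,0,0,0,0.747],[0.84,-0.287,0,0,0,0.747],[0.84,-0.287,0,0,0,0.747]]' 0.24 15
python3 -m handwheel '[[0.65,-0.587,0.3,0,0,0],[0.65,-0.587,0.3,0,0,0],[0.65,-0.587,0.3,0,0,0],[0.65,-0.587,0.3,0,0,0],[0.65,-0.587,0.3,0,0,0],[0.65,-0.587,0.3,0,0,0]]'
python3 - <<'E'
from h import *
s=get_state(); print(s["t"],s["ee_pos"],s["orientation"].round(3),s["q"].round(2),s["opening"])
d=get_image("wrist"); cv2.imwrite("pics/w1.png",d["image"][:,:,::-1]); print(d["pose"].round(3))
E
```

```text
t: 0.65
ee_pos: [0.339, -0.4893, 0.2145]
orientation: [[1.0, 0.004, -0.0], [0.004, -1.0, -0.0], [-0.0, 0.0, -1.0]]
force: [-0.5, -0.5, -0.6]
opening: 0.761
grip_force: 0.0
t: 1.15
ee_pos: [0.4356, -0.4023, 0.1694]
orientation: [[1.0, 0.002, -0.001], [0.002, -1.0, -0.0], [-0.001, 0.0, -1.0]]
force: [-0.6, 0.2, -0.9]
opening: 0.761
grip_force: 0.0
1.15 [ 0.43558934 -0.40232818  0.1693733 ] [[ 1.     0.002 -0.001]
 [ 0.002 -1.    -0.   ]
 [-0.001  0.    -1.   ]] [-0.75  0.35  1.75 -0.    1.05  0.82] 0.7614070078105273
[[ 0.005 -0.969 -0.247  0.504]
 [-1.    -0.005 -0.002 -0.402]
 [ 0.001  0.247 -0.969  0.339]
 [ 0.     0.     0.     1.   ]]
```

View pics/w1.png

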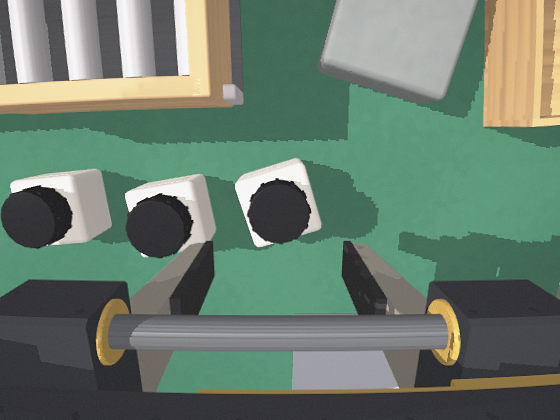

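The wrist view shows the target jar at (278,210) between the open fingers, and its body and the two neighbours are clear of the fingers. The camera sees the jar's +x side, so I can read the body's yaw while gripping.

```bash
cat >> h.py <<'E'
def yaw(save=None,zlo=0.03,zhi=0.058,base=0):
    s=get_state(); im,P=cloud("wrist"); e=s["ee_pos"]
    if save: cv2.imwrite(save,im[:,:,::-1])
    hsv=cv2.cvtColor(im,cv2.COLOR_RGB2HSV)
    m=(hsv[...,2]>130)&(hsv[...,1]<45)&(P[...,2]>zlo+base)&(P[...,2]<zhi+base)&(np.hypot(P[...,0]-e[0],P[...,1]-e[1])<0.055)
    B=blobs(m,60); m=np.any([b[0] for b in B],0); xy=P[m][:,:2]
    # best yaw: tightest square of 64 mm about the TCP
    best=min(np.arange(-45,45,.5),key=lambda a:(lambda q:np.mean(np.clip(np.abs(q).max(1)-0.032,0,None)) - 0*0)(
        (xy-e[:2])@np.array([[np.cos(np.radians(a)),-np.sin(np.radians(a))],[np.sin(np.radians(a)),np.cos(np.radians(a))]])))
    o=s["orientation"]; print("t",round(s["t"],1),"ee",e.round(4),"toolyaw",round(np.degrees(np.arctan2(o[1,0],o[0,0])),1),"q6",s["q"][5].round(2),"open",round(s["opening"],3),"grip",s["grip_force"],"| n",len(xy),"rect",rect(xy),"sq",best)
E
python3 -m handwheel '[[0,0.01,0.4,0,0,0],[0,0.01,0.4,0,0,0],[0,0.01,0.742,0,0,0],[0,0.01,0.742,0,0,0],[0,0.01,0.742,0,0,0],[0,0.01,0.742,0,0,0]]'
python3 -m handwheel '[[0,0,0,0,0,0],[0,0,0,0,0,0],[0,0,0,0,0,0],[0,0,0,0,0,0],[0,0,0,0,0,0],[0,0,0,0,0,0],[0,0,0,0,0,0],[0,0,0,0,0,0]]' 1 15
python3 -c "from h import *; yaw()"
python3 -m handwheel '[[0,0,0,0,0,0.15],[0,0,0,0,0,0.3],[0,0,0,0,0,0.45],[0,0,0,0,0,0.6],[0,0,0,0,0,0.75],[0,0,0,0,0,0.9],[0,0,0,0,0,1],[0,0,0,0,0,1],[0,0,0,0,0,1]]'
python3 -c "from h import *; yaw('pics/w2.png')"
```

```text
t: 1.7
ee_pos: [0.4356, -0.4043, 0.0591]
orientation: [[1.0, -0.0, -0.0], [-0.0, -1.0, -0.0], [-0.0, 0.0, -1.0]]
force: [-0.6, -0.2, 0.5]
opening: 0.764
grip_force: 0.0
t: 2.37
ee_pos: [0.4368, -0.4038, 0.0597]
orientation: [[1.0, 0.001, 0.001], [0.001, -1.0, -0.002], [0.001, 0.002, -1.0]]
force: [-1.9, -0.6, 8.3]
opening: 0.541
grip_force: 15.0
t 2.4 ee [ 0.4368 -0.4038  0.0597] toolyaw 0.1 q6 0.82 open 0.541 grip 15.003358572721481 | n 3679 rect (array([ 0.459 , -0.4008]), array([0.071, 0.033]), -1.0) sq 17.5
t: 3.17
ee_pos: [0.4368, -0.4038, 0.0598]
orientation: [[0.866, -0.499, 0.001], [-0.499, -0.866, -0.002], [0.002, 0.001, -1.0]]
force: [-3.1, -1.4, 7.6]
opening: 0.541
grip_force: 15.0
t 3.2 ee [ 0.4368 -0.4038  0.0598] toolyaw -30.0 q6 1.35 open 0.541 grip 15.002544522285461 | n 3450 rect (array([ 0.4558, -0.4154]), array([0.084, 0.041]), -29.9) sq 17.5
```

View pics/w2.png

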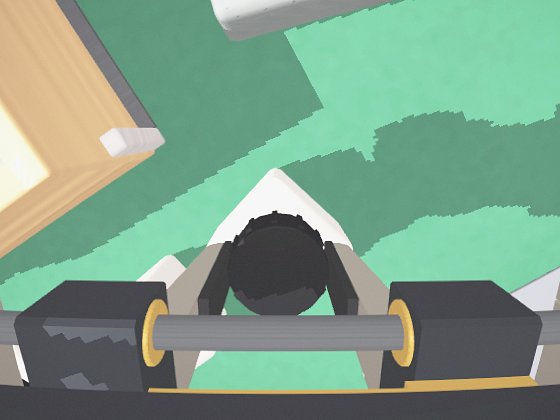

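The picture shows the tool turned 30° while the body, with its corner at (277,170), stayed at 17.5°. This cap is loose, so I'll screw it down and re-grip without turning it back.

```bash

python3 -m handwheel '[[0,0,-0.013,0,0,0.15],[0,0,-0.013,0,0,0.3],[0,0,-0.013,0,0,0.45],[0,0,-0.013,0,0,0.6],[0,0,-0.013,0,0,0.75],[0,0,-0.013,0,0,0.9],[0,0,-0.013,0,0,1],[0,0,-0.013,0,0,1]]'
python3 -m handwheel '[[0,0,0,0,0,0.15],[0,0,0,0,0,0.3],[0,0,0,0,0,0.4],[0,0,0,0,0,0.4],[0,0,0,0,0,0.4]]'
python3 -c "from h import *; yaw()"
python3 -m handwheel '[[0,0,0,0,0,0],[0,0,0,0,0,0],[0,0,0,0,0,0],[0,0,-0.1,0,0,0],[0,0,-0.1,0,0,-0.2],[0,0,-0.1,0,0,-0.4],[0,0,-0.1,0,0,-0.6],[0,0,-0.1,0,0,-0.8],[0,0,-0.1,0,0,-1],[0,0,-0.1,0,0,-1]]' 0.24
python3 -m handwheel '[[0,0,0,0,0,-0.2],[0,0,0,0,0,-0.4],[0,0,0,0,0,-0.6],[0,0,0,0,0,-0.8],[0,0,0,0,0,-1],[0,0,0.1,0,0,-1],[0,0,0.1,0,0,-1],[0,0,0.1,0,0,-1]]'
python3 -m handwheel '[[0,0,0,0,0,-0.2],[0,0,0,0,0,-0.4],[0,0,0,0,0,-0.4],[0,0,0,0,0,-0.4]]'
python3 -c "from h import *; yaw()"
python3 -m handwheel '[[0,0,0,0,0,0],[0,0,0,0,0,0],[0,0,0,0,0,0],[0,0,0,0,0,0],[0,0,0,0,0,0],[0,0,0,0,0,0]]' 1 25
python3 -c "from h import *; yaw()"
```

```text
t: 3.88
ee_pos: [0.4361, -0.403, 0.0604]
orientation: [[0.499, -0.867, -0.0], [-0.867, -0.499, 0.0], [-0.0, 0.0, -1.0]]
force: [-1.4, 0.6, -2.1]
opening: 0.539
grip_force: 15.0
t: 4.3
ee_pos: [0.4361, -0.403, 0.0603]
orientation: [[0.313, -0.95, -0.0], [-0.95, -0.313, 0.0], [-0.0, 0.0, -1.0]]
force: [0.7, 0.0, -1.8]
opening: 0.538
grip_force: 15.0
t 4.3 ee [ 0.4361 -0.403   0.0603] toolyaw -71.8 q6 2.07 open 0.538 grip 14.99883234500885 | n 3460 rect (array([ 0.4428, -0.4245]), array([0.084, 0.041]), 19.2) sq -23.5
t: 5.18
ee_pos: [0.4362, -0.4032, 0.0754]
orientation: [[0.747, -0.665, 0.0], [-0.665, -0.747, -0.0], [0.0, 0.0, -1.0]]
force: [0.8, -0.1, 0.5]
opening: 0.76
grip_force: 0.0
t: 5.85
ee_pos: [0.4357, -0.4027, 0.0598]
orientation: [[0.978, -0.21, -0.001], [-0.21, -0.978, 0.001], [-0.001, -0.001, -1.0]]
force: [0.1, 0.5, 0.4]
opening: 0.757
grip_force: 0.0
t: 6.18
ee_pos: [0.4363, -0.4033, 0.0607]
orientation: [[1.0, -0.004, 0.0], [-0.004, -1.0, -0.0], [0.0, 0.0, -1.0]]
force: [0.1, -0.3, 0.2]
opening: 0.763
grip_force: 0.0
t 6.2 ee [ 0.4363 -0.4033  0.0607] toolyaw -0.2 q6 0.83 open 0.763 grip 0.0 | n 4371 rect (array([ 0.437 , -0.4033]), array([0.064, 0.063]), -23.4) sq -23.5
t: 6.73
ee_pos: [0.4361, -0.4031, 0.0603]
orientation: [[1.0, 0.0, -0.0], [0.0, -1.0, 0.0], [-0.0, -0.0, -1.0]]
force: [-0.0, 1.2, 1.2]
opening: 0.538
grip_force: 25.0
t 6.7 ee [ 0.4361 -0.4031  0.0603] toolyaw 0.0 q6 0.82 open 0.538 grip 24.999985992908478 | n 3611 rect (array([ 0.4474, -0.4083]), array([0.064, 0.04 ]), -23.6) sq -23.5
```

```bash

python3 -m handwheel '[[0,0,0.013,0,0,0],[0,0,0.02,0,0,0],[0,0,0.02,0,0,0]]' 1 15
python3 -m handwheel '[[0,0,0,0,0,0.12],[0,0,0,0,0,0.24],[0,0,0,0,0,0.36],[0,0,0,0,0,0.48],[0,0,0,0,0,0.6],[0,0,0,0,0,0.6]]'
python3 -c "from h import *; yaw()"
python3 -m handwheel '[[0,0,0,0,0,0.12],[0,0,0,0,0,0.24],[0,0,0,0,0,0.36],[0,0,0,0,0,0.48],[0,0,0,0,0,0.6],[0,0,0,0,0,0.72],[0,0,0,0,0,0.84],[0,0,0,0,0,0.84]]'
python3 -c "from h import *; yaw()"
```

```text
t: 7.03
ee_pos: [0.4364, -0.4031, 0.0586]
orientation: [[1.0, 0.0, 0.001], [0.0, -1.0, -0.0], [0.001, 0.0, -1.0]]
force: [-3.5, 4.6, 15.8]
opening: 0.539
grip_force: 15.0
t: 7.53
ee_pos: [0.4367, -0.4036, 0.0587]
orientation: [[0.95, -0.312, 0.001], [-0.312, -0.95, -0.001], [0.001, 0.001, -1.0]]
force: [-1.9, 3.0, 12.9]
opening: 0.539
grip_force: 15.0
t 7.5 ee [ 0.4367 -0.4036  0.0587] toolyaw -18.2 q6 1.14 open 0.539 grip 15.002194494009018 | n 3925 rect (array([ 0.437 , -0.4039]), array([0.064, 0.063]), -25.9) sq -26.0
t: 8.25
ee_pos: [0.4373, -0.4043, 0.0587]
orientation: [[0.727, -0.687, 0.002], [-0.687, -0.727, -0.002], [0.003, 0.0, -1.0]]
force: [0.0, -0.8, 11.5]
opening: 0.543
grip_force: 15.0
t 8.2 ee [ 0.4373 -0.4043  0.0587] toolyaw -43.4 q6 1.58 open 0.543 grip 15.001857876777649 | n 3928 rect (array([ 0.4377, -0.4051]), array([0.064, 0.063]), 38.8) sq 39.0
```

Stop confirmed: after about 47° of cap turn, the body turned with the tool. Now to carry this jar to the tray.

```bash

python3 -m handwheel '[[0,0,-0.2,0,0,0],[0,0,-0.4,0,0,-0.1],[0,0,-0.6,0,0,-0.25],[0,0,-0.8,0,0,-0.4],[0,0,-0.8,0,0,-0.55],[0,0,-0.8,0,0,-0.7],[0,0,-0.8,0,0,-0.85],[0,0,-0.8,0,0,-1],[0,0,-0.8,0,0,-1]]' 1 25
python3 -m handwheel '[[0,0,0,0,0,-0.15],[0,0,0,0,0,-0.3],[0,0,0,0,0,-0.45],[0,0,0,0,0,-0.6],[0,0,0,0,0,-0.7],[0,0,0,0,0,-0.7]]'
for i in 1 2 3 4 5 6; do python3 -m handwheel '[[0.016,-0.17,0,0,0,0],[0.032,-0.34,0,0,0,0],[0.048,-0.51,0,0,0,0],[0.064,-0.68,0,0,0,0],[0.081,-0.846,0,0,0,0],[0.081,-0.846,0,0,0,0]]' >/dev/null; done
python3 -m handwheel '[[0,0,0,0,0,0],[0,0,0,0,0,0]]'
python3 -c "from h import *; yaw('pics/w3.png',base=0.12)"
```

```text
t: 9.05
ee_pos: [0.4358, -0.4029, 0.1769]
orientation: [[0.974, -0.224, -0.001], [-0.224, -0.974, 0.0], [-0.001, -0.0, -1.0]]
force: [-0.7, 0.3, -2.0]
opening: 0.537
grip_force: 25.0
t: 9.55
ee_pos: [0.4359, -0.4029, 0.1768]
orientation: [[0.991, 0.136, -0.001], [0.136, -0.991, 0.0], [-0.0, -0.001, -1.0]]
force: [0.3, 0.4, -1.7]
opening: 0.534
grip_force: 25.0
t: 12.72
ee_pos: [0.4049, 0.3597, 0.1769]
orientation: [[0.991, 0.135, -0.001], [0.135, -0.991, -0.001], [-0.001, 0.001, -1.0]]
force: [-0.1, 0.8, -1.9]
opening: 0.535
grip_force: 25.0
t 12.7 ee [0.4049 0.3597 0.1769] toolyaw 7.8 q6 2.16 open 0.535 grip 24.999359250068665 | n 3852 rect (array([0.4056, 0.3606]), array([0.066, 0.063]), -0.5) sq 0.0
```

View pics/w3.png

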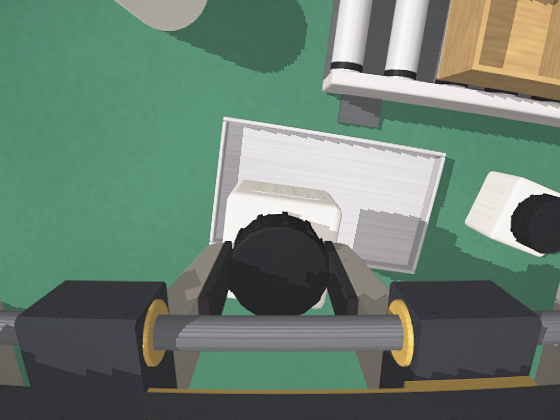

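The jar is held square over the left half of the tray, body at (283,240), with clearance to the walls. Lowering it now.

```bash

python3 -m handwheel '[[0.02,0,0.2,0,0,0],[0.02,0,0.4,0,0,0],[0.02,0,0.6,0,0,0],[0.02,0,0.68,0,0,0],[0.02,0,0.72,0,0,0],[0.02,0,0.753,0,0,0],[0.02,0,0.753,0,0,0],[0.02,0,0.753,0,0,0]]'
python3 -m handwheel '[[0,0,0,0,0,0],[0,0,0,0,0,0],[0,0,0,0,0,0],[0,0,0,0,0,0],[0,0,-0.3,0,0,0],[0,0,-0.6,0,0,0],[0,0,-0.6,0,0,0]]' 0.24 15
python3 - <<'E'
from h import *
yaw()
im,P=cloud("top"); z=P[...,2]; hsv=cv2.cvtColor(im,cv2.COLOR_RGB2HSV)
box=np.zeros(z.shape,bool); box[245:290,225:430]=1
for m,c in blobs(box&(z>0.03)&(z<0.12),60):
    print("jar",c.round(),rect(P[m][:,:2]))
E
```

```text
t: 13.43
ee_pos: [0.4082, 0.362, 0.0654]
orientation: [[0.991, 0.136, 0.001], [0.136, -0.991, 0.001], [0.001, -0.001, -1.0]]
force: [-0.5, 0.1, -2.9]
opening: 0.535
grip_force: 25.0
t: 14.02
ee_pos: [0.4101, 0.3639, 0.1604]
orientation: [[0.991, 0.137, 0.006], [0.136, -0.991, 0.005], [0.007, -0.005, -1.0]]
force: [2.2, 0.4, 0.6]
opening: 0.757
grip_force: 0.0
t 14.0 ee [0.4101 0.3639 0.1604] toolyaw 7.8 q6 2.16 open 0.757 grip 0.0 | n 2147 rect (array([0.4082, 0.3621]), array([0.064, 0.064]), 0.1) sq 0.0
jar [278. 264.] (array([0.4295, 0.0112]), array([0.064, 0.064]), 15.2)
jar [341. 262.] (array([ 0.4317, -0.1915]), array([0.064, 0.065]), 4.2)
jar [374. 263.] (array([ 0.4232, -0.3023]), array([0.065, 0.067]), 9.3)
jar [246. 266.] (array([0.4264, 0.1169]), array([0.065, 0.064]), -12.0)
```

```bash

python3 -m handwheel '[[-0.02,0.27,0,0,0,0],[-0.04,0.54,0,0,0,0],[-0.05,0.819,0,0,0,0],[-0.05,0.819,0,0,0,0],[-0.05,0.819,0,0,0,0]]'
python3 -m handwheel '[[-0.02,0.27,0,0,0,-0.2],[-0.04,0.54,0,0,0,-0.4],[-0.05,0.819,0,0,0,-0.6],[-0.05,0.819,0,0,0,-0.74],[-0.05,0.819,0,0,0,-0.74],[-0.05,0.819,0,0,0,-0.74]]'
python3 -c "from h import *; yaw()"
```

```text
t: 14.53
ee_pos: [0.416, 0.2366, 0.1529]
orientation: [[0.991, 0.133, -0.002], [0.133, -0.991, -0.001], [-0.002, 0.001, -1.0]]
force: [0.2, 0.4, -0.6]
opening: 0.763
grip_force: 0.0
t: 15.03
ee_pos: [0.4262, 0.1167, 0.1537]
orientation: [[0.867, 0.498, -0.001], [0.498, -0.867, 0.0], [-0.0, -0.001, -1.0]]
force: [-0.9, 0.3, 0.4]
opening: 0.762
grip_force: 0.0
t 15.0 ee [0.4262 0.1167 0.1537] toolyaw 29.8 q6 1.31 open 0.762 grip 0.0 | n 2200 rect (array([0.4255, 0.118 ]), array([0.064, 0.064]), -11.9) sq -11.5
```

```bash

python3 -m handwheel '[[0,0,0.2,0,0,0],[0,0,0.4,0,0,0],[0,0,0.56,0,0,0],[0,0,0.635,0,0,0],[0,0,0.635,0,0,0],[0,0,0.635,0,0,0]]'
python3 -m handwheel '[[0,0,0,0,0,0],[0,0,0,0,0,0],[0,0,0,0,0,0],[0,0,0,0,0,0],[0,0,0,0,0,0],[0,0,0,0,0,0]]' 1 15
python3 -c "from h import *; yaw()"
python3 -m handwheel '[[0,0,0,0,0,0.15],[0,0,0,0,0,0.3],[0,0,0,0,0,0.45],[0,0,0,0,0,0.6],[0,0,0,0,0,0.75],[0,0,0,0,0,0.9],[0,0,0,0,0,1],[0,0,0,0,0,1],[0,0,0,0,0,1]]'
python3 -c "from h import *; yaw()"
```

```text
t: 15.58
ee_pos: [0.4257, 0.1172, 0.0585]
orientation: [[0.866, 0.501, -0.002], [0.501, -0.866, -0.0], [-0.002, -0.001, -1.0]]
force: [0.4, -0.2, 0.3]
opening: 0.763
grip_force: 0.0
t: 16.08
ee_pos: [0.4268, 0.1165, 0.0599]
orientation: [[0.866, 0.5, 0.002], [0.5, -0.866, 0.001], [0.002, 0.0, -1.0]]
force: [-2.0, 2.6, 6.6]
opening: 0.538
grip_force: 15.0
t 16.1 ee [0.4268 0.1165 0.0599] toolyaw 30.0 q6 1.31 open 0.538 grip 15.001049637794495 | n 3399 rect (array([0.4456, 0.1273]), array([0.041, 0.085]), 31.0) sq -12.5
t: 16.88
ee_pos: [0.4271, 0.1161, 0.0599]
orientation: [[1.0, -0.0, 0.002], [-0.0, -1.0, 0.0], [0.002, -0.0, -1.0]]
force: [0.0, 0.7, 6.5]
opening: 0.544
grip_force: 15.0
t 16.9 ee [0.4271 0.1161 0.0599] toolyaw -0.0 q6 1.83 open 0.544 grip 15.000857412815094 | n 3368 rect (array([0.4491, 0.1159]), array([0.041, 0.084]), 0.8) sq -42.5
```

This cap is tight: the body turned the full 30° with it. Carrying it to the far-left carton cell.

```bash

python3 -m handwheel '[[0,0,-0.2,0,0,0],[0,0,-0.4,0,0,-0.15],[0,0,-0.6,0,0,-0.3],[0,0,-0.8,0,0,-0.45],[0,0,-0.9,0,0,-0.6],[0,0,-0.9,0,0,-0.75],[0,0,-0.9,0,0,-0.9],[0,0,-0.9,0,0,-1],[0,0,-0.9,0,0,-1]]' 1 25
python3 -m handwheel '[[0.2,0.05,0,0,0,0],[0.4,0.1,0,0,0,0],[0.6,0.15,0,0,0,0],[0.83,0.195,0,0,0,0],[0.83,0.195,0,0,0,0]]'
python3 -m handwheel '[[0.2,0.05,0,0,0,-0.1],[0.4,0.1,0,0,0,-0.2],[0.6,0.15,0,0,0,-0.3],[0.83,0.195,0,0,0,-0.4],[0.83,0.195,0,0,0,-0.4],[0.83,0.195,0,0,0,-0.4],[0.83,0.195,0,0,0,-0.4]]'
python3 -c "from h import *; yaw('pics/w4.png',base=0.135)"
```

```text
t: 17.68
ee_pos: [0.4258, 0.1158, 0.1942]
orientation: [[0.865, 0.502, 0.0], [0.502, -0.865, -0.0], [-0.0, 0.0, -1.0]]
force: [0.0, -1.0, -2.8]
opening: 0.536
grip_force: 25.0
t: 18.1
ee_pos: [0.554, 0.1546, 0.1939]
orientation: [[0.867, 0.499, 0.004], [0.499, -0.867, 0.001], [0.004, 0.001, -1.0]]
force: [-0.3, 0.5, -2.0]
opening: 0.538
grip_force: 25.0
t: 18.68
ee_pos: [0.6699, 0.1897, 0.193]
orientation: [[0.744, 0.668, -0.002], [0.668, -0.744, -0.001], [-0.002, -0.001, -1.0]]
force: [-0.2, -0.3, -2.2]
opening: 0.541
grip_force: 25.0
t 18.7 ee [0.6699 0.1897 0.193 ] toolyaw 41.9 q6 1.11 open 0.541 grip 24.99355137348175 | n 3581 rect (array([0.6872, 0.2047]), array([0.041, 0.084]), 42.2) sq 0.0
```

View pics/w4.png

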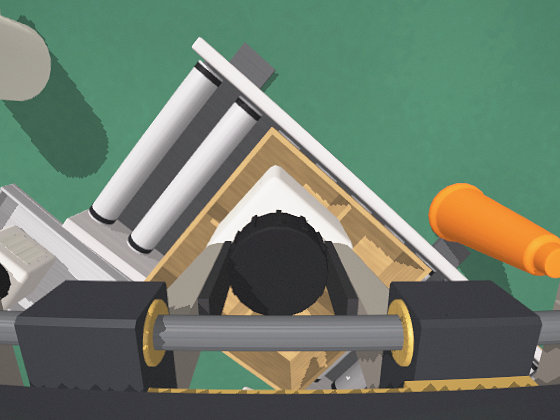

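The body is square over the far-left cell, with its corner at (276,168) inside the carton walls.

```bash

python3 -m handwheel '[[0,0,0.2,0,0,0],[0,0,0.35,0,0,0],[0,0,0.45,0,0,0],[0,0,0.55,0,0,0],[0,0,0.59,0,0,0],[0,0,0.59,0,0,0],[0,0,0.59,0,0,0]]'
python3 -m handwheel '[[0,0,0,0,0,0],[0,0,0,0,0,0],[0,0,0,0,0,0],[0,0,0,0,0,0],[0,0,-0.2,0,0,0],[0,0,-0.45,0,0,0],[0,0,-0.45,0,0,0],[0,0,-0.45,0,0,0]]' 0.24 15
python3 -c "from h import *; yaw(base=0.044)"
python3 -m handwheel '[[-0.25,-0.02,0,0,0,0.1],[-0.5,-0.05,0,0,0,0.2],[-0.75,-0.07,0,0,0,0.3],[-0.993,-0.094,0,0,0,0.4],[-0.993,-0.094,0,0,0,0.4],[-0.993,-0.094,0,0,0,0.4]]'
python3 -c "from h import *; yaw()"
```

```text
t: 19.32
ee_pos: [0.6705, 0.1899, 0.1062]
orientation: [[0.743, 0.669, -0.0], [0.669, -0.743, 0.0], [-0.0, -0.0, -1.0]]
force: [-0.7, -0.4, -2.0]
opening: 0.538
grip_force: 25.0
t: 19.98
ee_pos: [0.6727, 0.1905, 0.1761]
orientation: [[0.743, 0.67, 0.005], [0.67, -0.743, 0.001], [0.005, 0.002, -1.0]]
force: [-0.1, 0.4, 0.0]
opening: 0.762
grip_force: 0.0
t 20.0 ee [0.6727 0.1905 0.1761] toolyaw 42.0 q6 1.11 open 0.762 grip 0.0 | n 2531 rect (array([0.6721, 0.1906]), array([0.063, 0.064]), 0.5) sq 0.0
t: 20.53
ee_pos: [0.5489, 0.0998, 0.1721]
orientation: [[0.866, 0.5, -0.002], [0.5, -0.866, -0.0], [-0.002, -0.001, -1.0]]
force: [1.3, 0.4, 0.6]
opening: 0.756
grip_force: 0.0Traceback (most recent call last):
  File "<string>", line 1, in <module>
    from h import *; yaw()
                     ~~~^^
  File "h.py", line 25, in yaw
    best=min(np.arange(-45,45,.5),key=lambda a:(lambda q:np.mean(np.clip(np.abs(q).max(1)-0.032,0,None)) - 0*0)(
        (xy-e[:2])@np.array([[np.cos(np.radians(a)),-np.sin(np.radians(a))],[np.sin(np.radians(a)),np.cos(np.radians(a))]])))
  File "h.py", line 26, in <lambda>
    (xy-e[:2])@np.array([[np.cos(np.radians(a)),-np.sin(np.radians(a))],[np.sin(np.radians(a)),np.cos(np.radians(a))]])))
     ~~^~~~~~
ValueError: operands could not be broadcast together with shapes (0,2,560,3) (2,)
```

```bash

python3 -m handwheel '[[-0.25,0.02,0,0,0,0],[-0.5,0.05,0,0,0,0],[-0.75,0.08,0,0,0,0],[-0.985,0.113,0.1,0,0,0],[-0.985,0.113,0.2,0,0,0],[-0.985,0.113,0.2,0,0,0]]'
python3 -c "from h import *; yaw()"
```

```text
t: 21.08
ee_pos: [0.43, 0.0118, 0.1411]
orientation: [[0.866, 0.5, -0.003], [0.5, -0.866, 0.0], [-0.003, -0.002, -1.0]]
force: [-0.9, 0.2, 0.8]
opening: 0.762
grip_force: 0.0
t 21.1 ee [0.43   0.0118 0.1411] toolyaw 30.0 q6 1.07 open 0.762 grip 0.0 | n 2434 rect (array([0.4287, 0.0126]), array([0.064, 0.064]), 16.6) sq 16.5
```

```bash

python3 -m handwheel '[[0,0,0.2,0,0,0],[0,0,0.4,0,0,0],[0,0,0.55,0,0,0],[0,0,0.55,0,0,0],[0,0,0.55,0,0,0]]'
python3 -m handwheel '[[0,0,0,0,0,0],[0,0,0,0,0,0],[0,0,0,0,0,0],[0,0,0,0,0,0],[0,0,0,0,0,0],[0,0,0,0,0,0]]' 1 15
python3 -c "from h import *; yaw()"
python3 -m handwheel '[[0,0,0,0,0,0.15],[0,0,0,0,0,0.3],[0,0,0,0,0,0.45],[0,0,0,0,0,0.6],[0,0,0,0,0,0.75],[0,0,0,0,0,0.9],[0,0,0,0,0,1],[0,0,0,0,0,1],[0,0,0,0,0,1]]'
python3 -c "from h import *; yaw()"
```

```text
t: 21.55
ee_pos: [0.4324, 0.0128, 0.0603]
orientation: [[0.865, 0.502, -0.002], [0.502, -0.865, 0.0], [-0.001, -0.001, -1.0]]
force: [0.2, 0.3, -0.1]
opening: 0.758
grip_force: 0.0
t: 22.05
ee_pos: [0.4326, 0.0124, 0.0617]
orientation: [[0.866, 0.5, 0.002], [0.5, -0.866, 0.0], [0.002, 0.001, -1.0]]
force: [-1.1, 1.9, 7.6]
opening: 0.543
grip_force: 15.0
t 22.1 ee [0.4326 0.0124 0.0617] toolyaw 30.0 q6 1.07 open 0.543 grip 15.003939270973206 | n 3564 rect (array([0.445 , 0.0151]), array([0.032, 0.064]), 17.3) sq 14.0
t: 22.85
ee_pos: [0.4328, 0.0121, 0.0617]
orientation: [[1.0, 0.0, 0.003], [0.0, -1.0, -0.0], [0.003, 0.0, -1.0]]
force: [-0.1, -0.4, 8.0]
opening: 0.539
grip_force: 15.0
t 22.9 ee [0.4328 0.0121 0.0617] toolyaw 0.0 q6 1.6 open 0.539 grip 15.002277195453644 | n 3542 rect (array([0.4446, 0.0082]), array([0.064, 0.032]), -13.2) sq -16.5
```

Tight: the body's edges turned 30° with the cap. On to the far-right cell.

```bash

python3 -m handwheel '[[0,0,-0.2,0,0,0],[0,0,-0.4,0,0,-0.1],[0,0,-0.6,0,0,-0.2],[0,0,-0.8,0,0,-0.3],[0,0,-0.9,0,0,-0.44],[0,0,-0.9,0,0,-0.44],[0,0,-0.9,0,0,-0.44]]' 1 25
python3 -m handwheel '[[0.2,-0.025,0,0,0,0],[0.4,-0.05,0,0,0,0],[0.6,-0.075,0,0,0,0],[0.853,-0.102,0,0,0,0],[0.853,-0.102,0,0,0,0]]'
python3 -m handwheel '[[0.2,-0.025,0,0,0,0],[0.4,-0.05,0,0,0,0],[0.6,-0.075,0,0,0,0],[0.853,-0.102,0,0,0,0],[0.853,-0.102,0,0,0,0],[0.853,-0.102,0,0,0,0],[0.853,-0.102,0,0,0,0]]'
python3 -c "from h import *; yaw(base=0.135)"
```

```text
t: 23.48
ee_pos: [0.4317, 0.0121, 0.1959]
orientation: [[0.974, 0.227, 0.002], [0.227, -0.974, -0.0], [0.002, 0.0, -1.0]]
force: [-0.4, 0.8, -3.3]
opening: 0.537
grip_force: 25.0
t: 23.9
ee_pos: [0.5573, 0.0581, 0.1934]
orientation: [[0.974, 0.227, 0.002], [0.227, -0.974, 0.001], [0.002, -0.0, -1.0]]
force: [-1.0, -0.2, -2.8]
opening: 0.54
grip_force: 25.0
t: 24.48
ee_pos: [0.6718, 0.1002, 0.1929]
orientation: [[0.974, 0.228, -0.004], [0.228, -0.974, -0.001], [-0.004, -0.0, -1.0]]
force: [0.4, -0.9, -2.6]
opening: 0.533
grip_force: 25.0
t 24.5 ee [0.6718 0.1002 0.1929] toolyaw 13.2 q6 1.49 open 0.533 grip 24.998401701450348 | n 3732 rect (array([0.6863, 0.0996]), array([0.033, 0.064]), 0.7) sq -1.5
```

```bash

python3 -m handwheel '[[0,0,0.2,0,0,0],[0,0,0.35,0,0,0],[0,0,0.45,0,0,0],[0,0,0.53,0,0,0],[0,0,0.575,0,0,0],[0,0,0.575,0,0,0],[0,0,0.575,0,0,0]]'
python3 -m handwheel '[[0,0,0,0,0,0],[0,0,0,0,0,0],[0,0,0,0,0,0],[0,0,0,0,0,0],[0,0,-0.2,0,0,0],[0,0,-0.45,0,0,0],[0,0,-0.45,0,0,0],[0,0,-0.45,0,0,0]]' 0.24 15
python3 -c "from h import *; yaw(base=0.044)"
python3 -m handwheel '[[-0.2,0.15,0,0,0,0],[-0.4,0.3,0,0,0,0],[-0.667,0.509,0,0,0,0],[-0.667,0.509,0,0,0,0]]' >/dev/null
python3 -m handwheel '[[-0.2,0.15,0,0,0,0],[-0.4,0.3,0,0,0,0],[-0.667,0.509,0,0,0,0],[-0.667,0.509,0,0,0,0]]' >/dev/null
python3 -m handwheel '[[-0.2,0.15,0,0,0,-0.15],[-0.4,0.3,0,0,0,-0.3],[-0.667,0.509,0.1,0,0,-0.45],[-0.667,0.509,0.2,0,0,-0.56],[-0.667,0.509,0.2,0,0,-0.56],[-0.667,0.509,0.2,0,0,-0.56]]'
python3 -c "from h import *; yaw()"
```

```text
t: 25.12
ee_pos: [0.6736, 0.1004, 0.1099]
orientation: [[0.973, 0.229, 0.0], [0.229, -0.973, 0.0], [0.001, 0.0, -1.0]]
force: [0.7, 0.5, -2.7]
opening: 0.536
grip_force: 25.0
t: 25.78
ee_pos: [0.6753, 0.1008, 0.1797]
orientation: [[0.973, 0.229, 0.005], [0.229, -0.973, 0.001], [0.005, 0.0, -1.0]]
force: [-0.2, -0.5, 0.1]
opening: 0.76
grip_force: 0.0
t 25.8 ee [0.6753 0.1008 0.1797] toolyaw 13.2 q6 1.49 open 0.76 grip 0.0 | n 2497 rect (array([0.674 , 0.1004]), array([0.064, 0.063]), -0.1) sq 0.0
t: 27.0
ee_pos: [0.4331, -0.1909, 0.1458]
orientation: [[0.868, 0.497, -0.002], [0.497, -0.868, 0.001], [-0.001, -0.002, -1.0]]
force: [0.1, -0.3, 0.4]
opening: 0.762
grip_force: 0.0
t 27.0 ee [ 0.4331 -0.1909  0.1458] toolyaw 29.8 q6 0.63 open 0.762 grip 0.0 | n 2312 rect (array([ 0.4309, -0.1928]), array([0.064, 0.064]), 5.1) sq 5.5
```

```bash

python3 -m handwheel '[[-0.017,0,0.2,0,0,0],[-0.017,0,0.4,0,0,0],[-0.017,0,0.58,0,0,0],[-0.017,0,0.58,0,0,0],[-0.017,0,0.58,0,0,0]]'
python3 -m handwheel '[[0,0,0,0,0,0],[0,0,0,0,0,0],[0,0,0,0,0,0],[0,0,0,0,0,0],[0,0,0,0,0,0],[0,0,0,0,0,0]]' 1 15
python3 -c "from h import *; yaw()"
python3 -m handwheel '[[0,0,0,0,0,0.15],[0,0,0,0,0,0.3],[0,0,0,0,0,0.45],[0,0,0,0,0,0.6],[0,0,0,0,0,0.75],[0,0,0,0,0,0.9],[0,0,0,0,0,1],[0,0,0,0,0,1],[0,0,0,0,0,1]]'
python3 -c "from h import *; yaw()"
```

```text
t: 27.47
ee_pos: [0.432, -0.1913, 0.0595]
orientation: [[0.865, 0.501, -0.002], [0.501, -0.865, 0.001], [-0.001, -0.002, -1.0]]
force: [-0.2, -0.9, -0.2]
opening: 0.759
grip_force: 0.0
t: 27.97
ee_pos: [0.4328, -0.1927, 0.0612]
orientation: [[0.866, 0.5, 0.002], [0.5, -0.866, -0.001], [0.002, 0.002, -1.0]]
force: [0.8, 1.5, 8.1]
opening: 0.542
grip_force: 15.0
t 28.0 ee [ 0.4328 -0.1927  0.0612] toolyaw 30.0 q6 0.62 open 0.542 grip 15.005308538675308 | n 3478 rect (array([ 0.4539, -0.1855]), array([0.034, 0.072]), 29.9) sq 3.0
t: 28.77
ee_pos: [0.433, -0.1935, 0.0612]
orientation: [[1.0, 0.0, 0.003], [0.0, -1.0, -0.002], [0.003, 0.002, -1.0]]
force: [0.3, -3.6, 5.7]
opening: 0.54
grip_force: 15.0
t 28.8 ee [ 0.433  -0.1935  0.0612] toolyaw 0.0 q6 1.15 open 0.54 grip 15.002570003271103 | n 3867 rect (array([ 0.432 , -0.1936]), array([0.063, 0.064]), 5.0) sq 5.0
```

Loose: the body stayed at 5°. I'll keep the light downward load and turn on to the stop.

```bash

python3 -m handwheel '[[0,0,0,0,0,0.15],[0,0,0,0,0,0.3],[0,0,0,0,0,0.45],[0,0,0,0,0,0.6],[0,0,0,0,0,0.75],[0,0,0,0,0,0.9],[0,0,0,0,0,1],[0,0,0,0,0,1]]'
python3 -c "from h import *; yaw()"
python3 -m handwheel '[[0,0,0,0,0,0.15],[0,0,0,0,0,0.3],[0,0,0,0,0,0.4],[0,0,0,0,0,0.4]]'
python3 -c "from h import *; yaw()"
```

```text
t: 29.48
ee_pos: [0.4329, -0.1934, 0.0612]
orientation: [[0.865, -0.502, 0.003], [-0.502, -0.865, -0.002], [0.003, 0.0, -1.0]]
force: [-0.7, -2.1, 6.5]
opening: 0.537
grip_force: 15.0
t 29.5 ee [ 0.4329 -0.1934  0.0612] toolyaw -30.2 q6 1.67 open 0.537 grip 15.002185106277466 | n 3367 rect (array([ 0.452 , -0.2033]), array([0.08 , 0.039]), -34.0) sq 1.5
t: 29.87
ee_pos: [0.4329, -0.1932, 0.0612]
orientation: [[0.741, -0.671, 0.003], [-0.671, -0.741, -0.001], [0.003, -0.001, -1.0]]
force: [0.6, -0.4, 7.3]
opening: 0.544
grip_force: 15.0
t 29.9 ee [ 0.4329 -0.1932  0.0612] toolyaw -42.2 q6 1.88 open 0.544 grip 15.002185106277466 | n 3354 rect (array([ 0.4496, -0.2068]), array([0.079, 0.039]), 44.4) sq -10.5
```

The cap stopped at about 57°, after which the body turned 12° with the tool. It's closed, so off to the tray's right half.

```bash

python3 -m handwheel '[[0,0,-0.2,0,0,0],[0,0,-0.4,0,0,0],[0,0,-0.6,0,0,0],[0,0,-0.7,0,0,0],[0,0,-0.7,0,0,0]]' 1 25
for i in 1 2 3 4; do python3 -m handwheel '[[-0.13,-0.13,0,0,0,0],[-0.26,-0.26,0,0,0,0],[-0.4,-0.4,0,0,0,0],[-0.544,-0.539,0,0,0,0],[-0.544,-0.539,0,0,0,0]]' >/dev/null; done
python3 -m handwheel '[[0,0,0,0,0,0],[0,0,0,0,0,0]]'
python3 -c "from h import *; yaw(base=0.105)"
```

```text
t: 30.33
ee_pos: [0.4337, -0.1935, 0.1685]
orientation: [[0.743, -0.669, 0.006], [-0.669, -0.743, -0.003], [0.006, -0.002, -1.0]]
force: [0.6, -0.1, -1.7]
opening: 0.536
grip_force: 25.0
t: 32.17
ee_pos: [0.4047, 0.2651, 0.1639]
orientation: [[0.744, -0.668, -0.001], [-0.668, -0.744, -0.001], [-0.0, 0.002, -1.0]]
force: [-0.5, -0.1, -1.9]
opening: 0.539
grip_force: 25.0
t 32.2 ee [0.4047 0.2651 0.1639] toolyaw -41.9 q6 2.88 open 0.539 grip 24.991388618946075 | n 3172 rect (array([0.4232, 0.2541]), array([0.076, 0.036]), -41.1) sq -6.5
```

```bash

python3 -m handwheel '[[0,0,0.2,0,0,0],[0,0,0.4,0,0,0],[0,0,0.52,0,0,0],[0,0,0.6,0,0,0],[0,0,0.65,0,0,0],[0,0,0.65,0,0,0],[0,0,0.65,0,0,0]]'
python3 -m handwheel '[[0,0,0,0,0,0],[0,0,0,0,0,0],[0,0,0,0,0,0],[0,0,0,0,0,0],[0,0,-0.2,0,0,0],[0,0,-0.45,0,0,0],[0,0,-0.65,0,0,0],[0,0,-0.65,0,0,0]]' 0.24 15
python3 -c "from h import *; yaw()"
python3 -m handwheel '[[0,0,0,0,0,-0.2],[0,0,0,0,0,-0.4],[0,0,0,0,0,-0.6],[0,0,0,0,0,-0.8],[0,0,0,0,0,-1],[0,0,0,0,0,-1]]' >/dev/null
python3 -m handwheel '[[0,0,0,0,0,-0.2],[0,0,0,0,0,-0.4],[0,0,0,0,0,-0.4],[0,0,0,0,0,-0.4]]' 
python3 - <<'E'
from h import *
im,P=cloud("top"); z=P[...,2]; cv2.imwrite("pics/top2.png",im[:,:,::-1])
box=np.zeros(z.shape,bool); box[245:300,300:430]=1
for m,c in blobs(box&(z>0.03)&(z<0.12),60): print("jar",c.round(),rect(P[m][:,:2]))
E
```

```text
t: 32.8
ee_pos: [0.4054, 0.2655, 0.0673]
orientation: [[0.743, -0.669, -0.0], [-0.669, -0.743, -0.0], [0.0, 0.0, -1.0]]
force: [-0.1, -0.1, -2.3]
opening: 0.532
grip_force: 25.0
t: 33.47
ee_pos: [0.4081, 0.2683, 0.1705]
orientation: [[0.744, -0.668, 0.008], [-0.669, -0.744, 0.005], [0.002, -0.009, -1.0]]
force: [0.8, 0.9, 1.1]
opening: 0.763
grip_force: 0.0
t 33.5 ee [0.4081 0.2683 0.1705] toolyaw -42.0 q6 2.88 open 0.763 grip 0.0 | n 1982 rect (array([0.4033, 0.2677]), array([0.064, 0.064]), -9.8) sq -10.5
t: 34.35
ee_pos: [0.4048, 0.2661, 0.1642]
orientation: [[1.0, -0.005, -0.001], [-0.005, -1.0, -0.0], [-0.001, 0.001, -1.0]]
force: [0.2, 0.8, 0.2]
opening: 0.758
grip_force: 0.0
jar [374. 263.] (array([ 0.4234, -0.302 ]), array([0.065, 0.066]), 9.5)
```

View pics/top2.png

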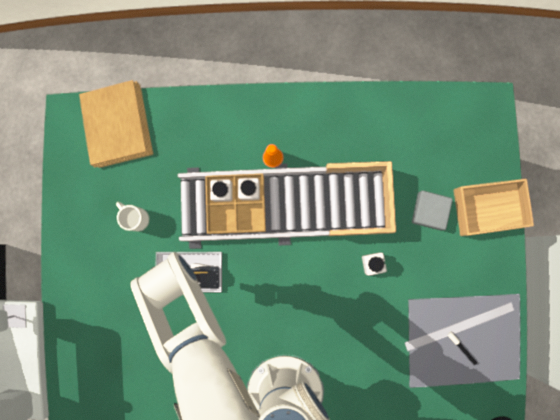

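The top picture shows two jars seated in the carton's far cells, (220,189) and (248,188). The last jar is at (375,264), and the arm is over the tray.

```bash

for i in 1 2 3; do python3 -m handwheel '[[0.01,0.25,0,0,0,0],[0.02,0.5,0,0,0,0],[0.025,0.75,0,0,0,0],[0.031,0.947,0,0,0,0],[0.031,0.947,0,0,0,0]]' >/dev/null; done
python3 -m handwheel '[[0.01,0.25,0,0,0,-0.2],[0.02,0.5,0,0,0,-0.4],[0.025,0.75,0,0,0,-0.6],[0.031,0.947,0.1,0,0,-0.8],[0.031,0.947,0.15,0,0,-1],[0.031,0.947,0.15,0,0,-1],[0.031,0.947,0.15,0,0,-1]]'
python3 -c "from h import *; yaw()"
```

```text
t: 36.23
ee_pos: [0.424, -0.3006, 0.1417]
orientation: [[0.868, 0.496, -0.001], [0.496, -0.868, 0.002], [-0.0, -0.002, -1.0]]
force: [-0.1, -0.0, 0.4]
opening: 0.764
grip_force: 0.0
t 36.2 ee [ 0.424  -0.3006  0.1417] toolyaw 29.7 q6 0.43 open 0.764 grip 0.0 | n 2410 rect (array([ 0.4233, -0.302 ]), array([0.065, 0.064]), 9.8) sq 9.5
```

```bash

python3 -m handwheel '[[-0.01,0,0.2,0,0,0],[-0.01,0,0.4,0,0,0],[-0.01,0,0.553,0,0,0],[-0.01,0,0.553,0,0,0],[-0.01,0,0.553,0,0,0]]'
python3 -m handwheel '[[0,0,0,0,0,0],[0,0,0,0,0,0],[0,0,0,0,0,0],[0,0,0,0,0,0],[0,0,0,0,0,0],[0,0,0,0,0,0]]' 1 15
python3 -c "from h import *; yaw()"
python3 -m handwheel '[[0,0,0,0,0,0.15],[0,0,0,0,0,0.3],[0,0,0,0,0,0.45],[0,0,0,0,0,0.6],[0,0,0,0,0,0.75],[0,0,0,0,0,0.9],[0,0,0,0,0,1],[0,0,0,0,0,1],[0,0,0,0,0,1]]'
python3 -c "from h import *; yaw()"
```

```text
t: 36.7
ee_pos: [0.4227, -0.3013, 0.0594]
orientation: [[0.866, 0.499, -0.001], [0.499, -0.866, 0.001], [-0.001, -0.002, -1.0]]
force: [0.3, 0.2, 0.9]
opening: 0.761
grip_force: 0.0
t: 37.2
ee_pos: [0.4237, -0.303, 0.0607]
orientation: [[0.866, 0.5, 0.002], [0.5, -0.866, -0.001], [0.001, 0.002, -1.0]]
force: [-0.4, 2.4, 9.3]
opening: 0.538
grip_force: 15.0
t 37.2 ee [ 0.4237 -0.303   0.0607] toolyaw 30.0 q6 0.42 open 0.538 grip 15.004398822784424 | n 3644 rect (array([ 0.445 , -0.2948]), array([0.035, 0.072]), 30.4) sq 9.5
t: 38.0
ee_pos: [0.4239, -0.3035, 0.0608]
orientation: [[1.0, -0.0, 0.002], [-0.0, -1.0, -0.002], [0.002, 0.002, -1.0]]
force: [0.8, -0.3, 6.5]
opening: 0.54
grip_force: 15.0
t 38.0 ee [ 0.4239 -0.3035  0.0608] toolyaw -0.0 q6 0.95 open 0.54 grip 15.002954006195068 | n 3636 rect (array([ 0.4466, -0.307 ]), array([0.034, 0.072]), 0.8) sq -20.5
```

Tight: the body turned 30° with the cap. This is the third and last tight jar, going to the near-right cell.

```bash

python3 -m handwheel '[[0,0,-0.2,0,0,0],[0,0,-0.4,0,0,-0.15],[0,0,-0.6,0,0,-0.3],[0,0,-0.8,0,0,-0.45],[0,0,-0.9,0,0,-0.6],[0,0,-0.9,0,0,-0.68],[0,0,-0.9,0,0,-0.68]]' 1 25
for i in 1 2 3; do python3 -m handwheel '[[0.15,-0.17,0,0,0,0],[0.3,-0.34,0,0,0,0],[0.45,-0.51,0,0,0,0],[0.643,-0.717,0,0,0,0],[0.643,-0.717,0,0,0,0]]' >/dev/null; done
python3 -m handwheel '[[0,0,0,0,0,0],[0,0,0,0,0,0]]'
python3 -c "from h import *; yaw('pics/w5.png',base=0.135)"
```

```text
t: 38.63
ee_pos: [0.4233, -0.3031, 0.196]
orientation: [[0.937, 0.351, 0.002], [0.351, -0.937, -0.002], [0.002, 0.003, -1.0]]
force: [-0.2, 0.6, -2.9]
opening: 0.543
grip_force: 25.0
t: 40.05
ee_pos: [0.5805, 0.1002, 0.1935]
orientation: [[0.937, 0.349, -0.002], [0.349, -0.937, -0.001], [-0.002, 0.0, -1.0]]
force: [0.2, -0.0, -2.8]
opening: 0.536
grip_force: 25.0
t 40.0 ee [0.5805 0.1002 0.1935] toolyaw 20.4 q6 1.38 open 0.536 grip 24.987231194972992 | n 3623 rect (array([0.6031, 0.1052]), array([0.035, 0.071]), 21.0) sq 0.0
```

View pics/w5.png

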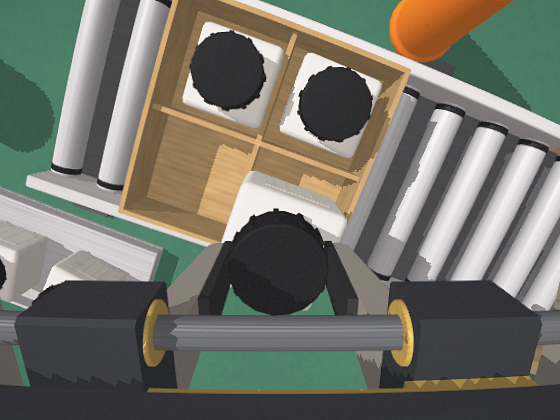

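The last tight jar is square over the near-right cell at (285,225), and the other two stand in the far cells. Lowering and releasing, then lining up for the push.

```bash

python3 -m handwheel '[[0.01,0,0.2,0,0,0],[0.01,0,0.35,0,0,0],[0.01,0,0.45,0,0,0],[0.01,0,0.53,0,0,0],[0.01,0,0.577,0,0,0],[0.01,0,0.577,0,0,0],[0.01,0,0.577,0,0,0]]'
python3 -m handwheel '[[0,0,0,0,0,0],[0,0,0,0,0,0],[0,0,0,0,0,0],[0,0,0,0,0,0],[0,0,-0.2,0,0,0],[0,0,-0.5,0,0,0],[0,0,-0.6,0,0,0],[0,0,-0.6,0,0,0]]' 0.24 15
python3 -c "from h import *; yaw(base=0.044)"
python3 -m handwheel '[[0,0,0,0,0,0.15],[0,0,0,0,0,0.3],[0,0,0,0,0,0.45],[0,0,0,0,0,0.6],[0,0,0,0,0,0.68],[0,0,0,0,0,0.68],[0,0,0,0,0,0.68]]' 1 15
python3 - <<'E'
from h import *
s=get_state();print(s["ee_pos"],s["orientation"].round(3))
im,P=cloud("wrist"); z=P[...,2]; hsv=cv2.cvtColor(im,cv2.COLOR_RGB2HSV)
t=(z>0.088)&(z<0.1)&(hsv[...,1]>70)&(hsv[...,0]<25); print(rect(P[t][:,:2]),P[t].max(0),P[t].min(0))
E
```

```text
t: 40.68
ee_pos: [0.5823, 0.1003, 0.1075]
orientation: [[0.937, 0.348, -0.001], [0.348, -0.937, -0.0], [-0.001, -0.0, -1.0]]
force: [-0.2, 1.3, -1.5]
opening: 0.545
grip_force: 24.7
t: 41.35
ee_pos: [0.5857, 0.1018, 0.203]
orientation: [[0.937, 0.349, 0.008], [0.349, -0.937, 0.001], [0.008, 0.002, -1.0]]
force: [-0.1, 0.1, -0.4]
opening: 0.759
grip_force: 0.0
t 41.4 ee [0.5857 0.1018 0.203 ] toolyaw 20.4 q6 1.38 open 0.759 grip 0.0 | n 2146 rect (array([0.5836, 0.1058]), array([0.064, 0.063]), -0.1) sq 0.0
t: 41.98
ee_pos: [0.582, 0.1012, 0.1965]
orientation: [[1.0, 0.002, -0.002], [0.002, -1.0, -0.0], [-0.002, 0.0, -1.0]]
force: [-0.3, -0.6, 0.6]
opening: 0.272
grip_force: 0.0
[0.58196896 0.10115395 0.19649702] [[ 1.     0.002 -0.002]
 [ 0.002 -1.    -0.   ]
 [-0.002  0.    -1.   ]]
(array([0.6242, 0.0371]), array([0.407, 0.191]), -2.1) [0.72054968 0.23754913 0.09993469] [ 0.52174949 -0.16307199  0.08800156]
```

```bash

for i in 1 2; do python3 -m handwheel '[[0.05,-0.2,0,0,0,0],[0.1,-0.4,0,0,0,0],[0.153,-0.613,0,0,0,0],[0.153,-0.613,0,0,0,0],[0.153,-0.613,0,0,0,0]]' >/dev/null; done
python3 -m handwheel '[[0,0,0.2,0,0,0],[0,0,0.4,0,0,0],[0,0,0.6,0,0,0],[0,0,0.8,0,0,0],[0,0,0.843,0,0,0],[0,0,0.843,0,0,0]]'
python3 -m handwheel '[[0.002,0.04,0,0,0,0],[0.004,0.08,0,0,0,0],[0.006,0.12,0,0,0,0],[0.008,0.16,0,0,0,0],[0.01,0.2,0,0,0,0],[0.01,0.24,0,0,0,0],[0.01,0.28,0,0,0,0],[0.01,0.32,0,0,0,0],[0.01,0.36,0,0,0,0],[0.01,0.4,0,0,0,0]]'
python3 - <<'E'
from h import *
s=get_state();print(s["ee_pos"],s["force"].round(1))
im,P=cloud("top"); z=P[...,2]; cv2.imwrite("pics/top3.png",cv2.resize(im[140:320,140:440,::-1],None,fx=2,fy=2))
hsv=cv2.cvtColor(im,cv2.COLOR_RGB2HSV); box=np.zeros(z.shape,bool); box[170:242,195:310]=1
t=box&(z>0.088)&(z<.105)&(hsv[...,1]>70)&(hsv[...,0]<25); print("rim",rect(P[t][:,:2]))
E
```

```text
t: 43.37
ee_pos: [0.6266, 0.2826, 0.0691]
orientation: [[1.0, -0.0, -0.005], [-0.0, -1.0, -0.003], [-0.005, 0.003, -1.0]]
force: [-0.1, -0.3, 1.1]
opening: 0.005
grip_force: 0.0
t: 44.2
ee_pos: [0.6301, 0.2246, 0.0714]
orientation: [[1.0, 0.001, 0.0], [0.001, -1.0, 0.0], [0.0, -0.0, -1.0]]
force: [-0.2, 1.1, 1.0]
opening: 0.006
grip_force: 0.6
[0.63012591 0.22464547 0.07139031] [-0.2  1.1  1. ]
rim (array([0.6272, 0.1167]), array([0.185, 0.184]), 0.4)
```

View pics/top3.png

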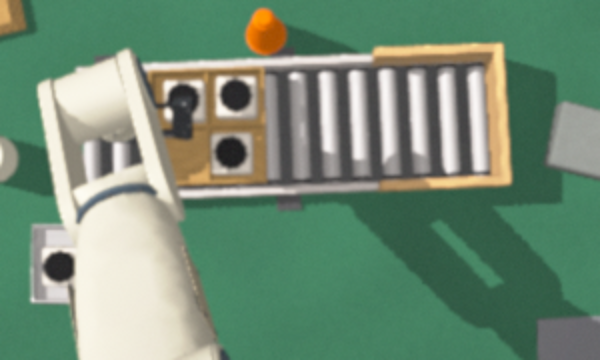

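The carton is rolling square (three caps visible at (183,101), (236,96) and (231,153)) with about 1 N. Continuing the push.

```bash

for i in 1 2; do python3 -m handwheel '[[0,0.05,0,0,0,0],[0,0.1,0,0,0,0],[0,0.15,0,0,0,0],[0,0.2,0,0,0,0],[0,0.26,0,0,0,0],[0,0.32,0,0,0,0],[0.01,0.38,0,0,0,0],[0.01,0.44,0,0,0,0],[0.01,0.5,0,0,0,0],[0.01,0.56,0,0,0,0],[0.01,0.62,0,0,0,0],[0.01,0.68,0,0,0,0],[0.015,0.74,0,0,0,0],[0.015,0.8,0,0,0,0],[0.015,0.85,0,0,0,0],[0.015,0.9,0,0,0,0],[0.015,0.94,0,0,0,0],[0.015,0.97,0,0,0,0],[0.015,1,0,0,0,0],[0.015,1,0,0,0,0]]'; done
python3 -m handwheel '[[0,0.03,0,0,0,0],[0,0.06,0,0,0,0],[0,0.09,0,0,0,0],[0,0.12,0,0,0,0],[0,0.15,0,0,0,0],[0,0.18,0,0,0,0],[0,0.21,0,0,0,0],[0,0.24,0,0,0,0],[0,0.27,0,0,0,0],[0,0.3,0,0,0,0],[0,0.33,0,0,0,0],[0,0.35,0,0,0,0],[0,0.37,0,0,0,0],[0,0.37,0,0,0,0]]'
python3 - <<'E'
from h import *
im,P=cloud("top"); z=P[...,2]; cv2.imwrite("pics/top4.png",cv2.resize(im[140:320,140:440,::-1],None,fx=2,fy=2))
hsv=cv2.cvtColor(im,cv2.COLOR_RGB2HSV); box=np.zeros(z.shape,bool); box[170:242,300:400]=1
t=box&(z>0.088)&(z<.1)&(hsv[...,1]>70)&(hsv[...,0]<25); print("rim",rect(P[t][:,:2]))
E
```

```text
t: 45.92
ee_pos: [0.6323, 0.0743, 0.0713]
orientation: [[1.0, 0.0, -0.0], [0.0, -1.0, -0.0], [-0.0, 0.0, -1.0]]
force: [1.0, 0.6, -0.6]
opening: 0.001
grip_force: 0.0
t: 47.58
ee_pos: [0.6348, -0.0757, 0.0714]
orientation: [[1.0, 0.0, 0.0], [0.0, -1.0, -0.0], [0.0, 0.0, -1.0]]
force: [-0.1, 0.5, -0.2]
opening: 0.002
grip_force: 0.0
t: 48.75
ee_pos: [0.6346, -0.131, 0.0713]
orientation: [[1.0, 0.0, -0.0], [0.0, -1.0, -0.0], [-0.0, 0.0, -1.0]]
force: [-0.6, 0.7, -1.4]
opening: 0.004
grip_force: 0.0
rim (array([ 0.6239, -0.2458]), array([0.202, 0.202]), 0.8)
```

```bash

python3 -m handwheel '[[0,0.01,0,0,0,0],[0,0.02,0,0,0,0],[0,0.03,0,0,0,0],[0,0.04,0,0,0,0],[0,0.05,0,0,0,0],[0,0.05,0,0,0,0]]'
python3 -m handwheel '[[0,0.01,0,0,0,0],[0,0.015,0,0,0,0],[0,0.02,0,0,0,0],[0,0.02,0,0,0,0]]'
python3 -m handwheel '[[0,0.01,0,0,0,0],[0,0.01,0,0,0,0]]'
```

```text
t: 49.3
ee_pos: [0.6348, -0.1381, 0.0713]
orientation: [[1.0, 0.001, 0.0], [0.001, -1.0, -0.0], [0.0, 0.0, -1.0]]
force: [-0.3, 0.1, 0.2]
opening: 0.003
grip_force: 0.0
t: 49.63
ee_pos: [0.6348, -0.141, 0.0714]
orientation: [[1.0, 0.001, 0.0], [0.001, -1.0, -0.0], [0.0, 0.0, -1.0]]
force: [-0.6, 0.0, -0.2]
opening: 0.007
grip_force: 0.1
t: 49.8
ee_pos: [0.6348, -0.1426, 0.0714]
orientation: [[1.0, 0.001, 0.0], [0.001, -1.0, -0.0], [0.0, 0.0, -1.0]]
force: [0.8, 0.7, 0.2]
opening: 0.006
grip_force: 0.0
```

```bash

for i in 1 2 3; do python3 -m handwheel '[[0,0.01,0,0,0,0],[0,0.02,0,0,0,0],[0,0.02,0,0,0,0]]' | egrep 'ee_pos|^force'; done
python3 - <<'E'
from h import *
im,P=cloud("scene"); z=P[...,2]; cv2.imwrite("pics/sc4.png",cv2.resize(im[100:300,150:400,::-1],None,fx=3,fy=3))
E
```

```text
ee_pos: [0.6342, -0.1435, 0.0714]
force: [-1.5, 10.4, 3.1]
ee_pos: [0.6332, -0.1441, 0.0713]
force: [-5.1, 21.8, 8.6]
ee_pos: [0.6329, -0.1444, 0.0713]
force: [-4.9, 32.9, 11.8]
```

View pics/sc4.png

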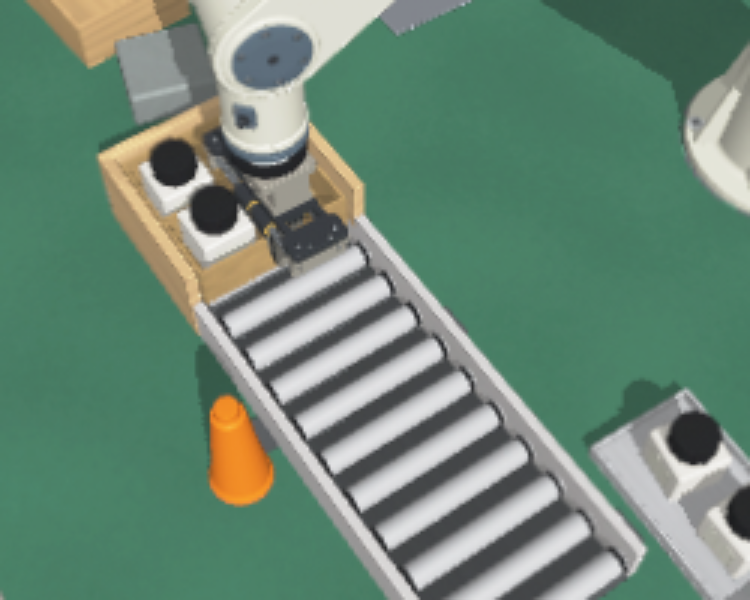

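The scene crop shows the carton fully inside the bay with its wall at the mouth (235,270), and the force rose to 33 N against the back stop. Both tray jars stand at (690,440) and (740,510). Backing off and checking.

```bash

python3 -m handwheel '[[0,-0.05,0,0,0,0],[0,-0.2,0,0,0,0],[0,-0.4,0,0,0,0],[0,-0.4,-0.3,0,0,0],[0,-0.4,-0.6,0,0,0],[0,-0.4,-0.9,0,0,0],[0,-0.4,-0.9,0,0,0]]'
python3 -m handwheel '[[-0.3,-0.3,0,0,0,0],[-0.6,-0.5,0,0,0,0],[-0.9,-0.5,0,0,0,0],[-1,-0.5,0,0,0,0],[-1,-0.5,0,0,0,0],[-1,-0.5,0,0,0,0]]'
python3 - <<'E'
from h import *
im,P=cloud("top"); z=P[...,2]; cv2.imwrite("pics/top5.png",cv2.resize(im[140:320,140:440,::-1],None,fx=2,fy=2))
hsv=cv2.cvtColor(im,cv2.COLOR_RGB2HSV)
t=np.zeros(z.shape,bool); t[155:242,320:400]=1
b=t&(z>0.1)&(z<.13)&(hsv[...,1]>70); print("bay",rect(P[b][:,:2]))
r=t&(z>0.088)&(z<.1)&(hsv[...,1]>70); print("carton",rect(P[r][:,:2]))
c=t&(z>.115)&(hsv[...,2]<80)&(z<.14)
for m,_ in blobs(c,40): print("cap",np.nanmean(P[m],0).round(3))
t[:]=0; t[245:297,150:228]=1
for m,_ in blobs(t&(z>.06)&(z<.1),40): print("tray jar",np.nanmean(P[m],0).round(3))
E
```

```text
t: 51.18
ee_pos: [0.638, -0.0917, 0.2136]
orientation: [[1.0, 0.001, 0.009], [0.001, -1.0, -0.002], [0.009, 0.002, -1.0]]
force: [0.6, -0.7, 0.3]
opening: 0.011
grip_force: 0.0
t: 51.68
ee_pos: [0.4825, -0.0161, 0.2064]
orientation: [[1.0, 0.001, -0.001], [0.001, -1.0, -0.0], [-0.001, 0.0, -1.0]]
force: [1.0, -0.2, -0.5]
opening: 0.005
grip_force: 0.0
bay (array([ 0.6343, -0.2534]), array([0.223, 0.206]), 1.2)
carton (array([ 0.6335, -0.2485]), array([0.222, 0.194]), 1.4)
cap [ 0.678 -0.295  0.124]
cap [ 0.673 -0.213  0.124]
cap [ 0.588 -0.287  0.124]
tray jar [0.409 0.36  0.079]
tray jar [0.404 0.266 0.081]
```

View pics/top5.png

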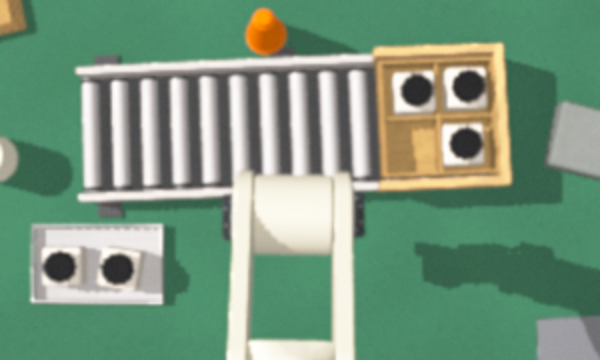

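The final top view shows the carton home in the bay with three upright jars at (417,91), (468,86) and (465,143). Two jars stand in the tray at (61,266) and (118,268), the bystanders are untouched and the arm is clear.

```bash
python3 -c "
from cell import robot
print(robot.close_job())"
```

```text
the job is handed in; nothing more can be done
None
```

I've handed in the job: two loose caps are screwed to their stops with those jars upright in the tray, the three tight jars are upright in the carton, which is fully home in the bay, and the bystanders were left alone; the hand-in call returned no verdict.

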